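Close the bench caliper on a cast resin cylinder

ROBOT

A 7-joint arm with a two-finger parallel gripper is mounted at the origin on the work surface. World frame = base frame: x ahead of the robot, y to its left, z up, the work surface at z = 0. Lengths are in m, angles in degrees, forces in N, time in s.
With the tool pointing down it reaches from about 0.425 to 0.875 m from the base axis. Payload 8.4 kg.
Tool frame: the origin (TCP) lies at the very end of the fingers, on their centre line; the grasp point (between the pads) lies 19 mm behind it; z points along the fingers, y is the direction in which the jaws open and shut (so a half turn about z gives the same grasp; the last joint's range is limited). The gripper opens to 87 mm and grips with 3 to 60 N. Pads are 19 mm wide; open, the fingers measure 117 mm over their backs; the gripper's body (75 mm by 190 mm) begins 51 mm behind the grasp point.
Start: joints at [61.524, 19.091, 2.286, 83.961, -0.768, 76.965, -3.352], TCP at [0.252, -0.599, 0.223] pointing down, gripper open.
Joint ranges: [-147.57, 147.57], [-21.85, 119.76], [-74.77, 79.35], [14.55, 137.4], [-85.83, 265.84], [4.83, 119.75], [-152.11, 152.11]. Speed limits (degrees/s): [127.2, 127.2, 159.86, 159.86, 180, 180, 180].

INTERFACE

Orientations are given as a 3x3 rotation matrix whose columns are the frame's x, y, z axes.
In Python, from cell import bot gives the robot as it stands.
- The arm moves only by the tool apply_moves, never from a script. Its argument "motion" is one flat list of numbers, 7 for each row, row after row: the shift along the tool's x, y, z in mm, then the turn, a rotation vector about the tool's x, y, z in degrees, then the opening in per cent of the stroke, from 0 (shut) to 100 (fully open). In form: [x, y, z, rx, ry, rz, gripper, x, y, z, rx, ry, rz, gripper, ...]. A call has 1 to 20 rows; each row is the pose to reach, as a shift and turn from the pose measured when the call began, along the tool's axes at that moment; what a row does not reach only later rows make up. A row lasts 1/8 s, in which the tool goes at most 62.5 mm and 10.7 degrees, less where a joint would pass 70% of its speed; a pose out of reach is approached as far as the arm can. A call with a gripper value outside its range is refused whole. The fingers move at their own pace and stop on an object; the grip force is fixed at half the most. Time passes only in rows, so rows that repeat a pose let the fingers close. It gives the time, the measured TCP pose, the force and the opening at its end, in the units of the state.
- bot.read_state(): the state, without advancing time (a new reading comes with each control period).
- bot.get_image(name): name is "side" or "top" or "wrist"; returns the picture (420x560x3 uint8, red, green, blue); there is no depth.
- bot.camera_model(name): a dict with "mtx" (3x3 intrinsics, pixels), "pose" (4x4, takes a point from camera to world coordinates). Camera axes: x right, y up, looking along -z (the intrinsics and any distortion apply to the point x, -y, -z); pixel columns grow to the right and rows downward; lengths in m; the calibration is good to about 2 mm. A picture is of the moment at which its call begins: read the wrist's pose just before it. camera_model takes no time and is no camera call; for the wrist camera it gives the pose at the moment of the call.
- bot.close_job(): hands the job in, once; it reports no verdict.
The state is a dict: "t": time; "joint_positions": joint angles; "qd": joint speeds; "tau": joint torques, N m; "position": TCP position; "ee_rot": TCP orientation; "wrist_force": force on the tool from outside, world axes, zero at the start; "ft_torque": the same for the moment, N m; "grip_width": opening from 0.0 (shut) to 1.0 (fully open).
Only numpy, scipy, OpenCV 4.12 (cv2) and the standard library are available. Lean on these libraries where they do the work, as an engineer would, in place of code of your own. Each camera call takes 0.05 s, during which the arm holds its last target. There are 200 camera calls.

TASK

Stand the orange resin cylinder upright on the bed of the bench caliper, midway across it, between the brass anvil pad and the open steel jaw, and let go of it. Then slide the jaw shut by its blue post until the cylinder is lightly squeezed against the spring-backed anvil pad (about 5 N on the cylinder, never as much as 15 N), and leave it clamped there with the robot clear. Do not disturb the other cylinders, the flask or the jar.

Things in the scene. Friction and masses are not known exactly. Their poses are not given: they have to be found in the camera images.
- orange_core: loose orange cast resin cylinder, 50 mm diameter, 90 mm tall, about 0.2 kg, standing on the bench; origin at the centre of its underside, z up along its axis
- white_core: white cylinder of the same size and origin; bystander, leave alone
- green_core: green cylinder of the same size and origin; bystander, leave alone
- flask: conical glass flask, 76 mm across, 120 mm tall; origin at the centre of its underside; bystander
- jar: white jar with red lid, 60 mm diameter, 90 mm tall; origin at the centre of its underside; bystander
- caliper: bench caliper fixed to the bench: aluminium bed 370 mm long (its x from -155 to +215), 64 mm wide (y), top 20 mm above the bench; origin on the underside, centred across the width. Its x axis is the jaw's travel: a grey anvil head with a dial (top 84 mm above the bench) at x -155 to -105, carrying a brass pad that faces +x; the moving jaw is on the +x side and closes towards -x
- bed (a point): point on the top surface of the caliper bed (20 mm above the bench) in the gap between anvil and jaw, centred across the width, at caliper x = -30 mm; axes as the caliper's
- anvil_back (a point): farthest-back position of the anvil pad's front face (caliper x = -85 mm, 45 mm above the bench). The anvil is screwed forward (+x) from here by an unknown 0 to 18 mm, different every time. The pad (36 x 36 mm) is spring-backed: it yields 8 mm at most at 2.5 N per mm
- jaw: moving steel jaw on its carriage; slides only along the caliper's x, axes as the caliper's, with about 6 N of drag, and stays where it is left. Origin at the foot of its clamping face, on the bed's surface, centred across the width; the carriage extends 102 mm from it in +x, 50 mm wide and up to 44 mm above the bench. It can close to caliper x = -55 mm
- jaw_face (a point): centre of the jaw's flat clamping face (46 mm wide, its top edge 75 mm above the bench), which faces -x of the caliper; 45 mm above the bench
- jaw_grip (a point): centre of the top of the blue post on the jaw's carriage, 60 mm behind the face (+x of the caliper), 108 mm above the bench. Post: 20 mm along the travel, 24 mm across, standing on the bare carriage, from 44 to 108 mm above the bench
Things that resemble listed ones, but are neither listed nor needed, are in the scene too. There is more than one size of the orange_core; the one meant has the size given above.

How it is judged:
By the outcome, as a careful person would: the job done as asked, in the order asked, and still so for the second after the job is handed in, with the robot touching nothing.
It also fails if it takes over 64 s, if anything falls off the work surface, if the arm or the gripper's body presses on something with over 40 N, if the wrist force passes 120 N, or if a joint passes its speed limit or range.

## Working session

There is one attempt and no reset: what is moved stays moved. The work goes in short steps, Python scripts to look and compute and a tool call to move; the robot and the scene stay as the last step left them, time stands still between calls to the robot, and variables do not carry over. Pictures are saved under pics/ and viewed, about 8 in all and at most 12, crops included, and the job is handed in when it is done.

Besides the shell and the picture viewer there is one more tool, called after "Request:" by a JSON object that holds its "api" and its "payload", one argument or row to a line. apply_moves: Moves the arm, as the interface text tells. Its arguments: {"type":"object","properties":{"motion":{"type":"array"}},"required":["motion"]}

```bash
mkdir -p pics
cat > h.py <<'E'
import numpy as np, cv2
from cell import bot
def snap(n,f):
    m=bot.camera_model(n); im=bot.get_image(n); cv2.imwrite('pics/'+f,cv2.cvtColor(im,cv2.COLOR_RGB2BGR)); return im,m
def ray(m,u,v):
    K=np.array(m['mtx']);P=np.array(m['pose']);d=np.linalg.inv(K)@[u,v,1]; return P[:3,3],P[:3,:3]@[d[0],-d[1],-d[2]]
def onz(m,u,v,z):
    o,d=ray(m,u,v); return o+d*(z-o[2])/d[2]
def proj(m,p):
    P=np.array(m['pose']);c=P[:3,:3].T@(np.array(p)-P[:3,3]);q=np.array(m['mtx'])@[c[0],-c[1],-c[2]];return q[:2]/q[2]
E
python3 - <<'E'
from h import *
for n in('top','side'):
    im,m=snap(n,n+'0.png'); print(n,{k:(np.round(v,3).tolist() if k in('mtx','pose') else v) for k,v in m.items()})
s=bot.read_state();print(s)
E
```

```text
top {'mtx': [[418.587, 0.0, 283.16], [0.0, 418.587, 212.375], [0.0, 0.0, 1.0]], 'pose': [[-0.029, 0.971, -0.237, 0.368], [-1.0, -0.029, 0.006, -0.033], [-0.001, 0.237, 0.972, 0.967], [0.0, 0.0, 0.0, 1.0]]}
side {'mtx': [[471.779, 0.0, 274.823], [0.0, 471.779, 217.704], [0.0, 0.0, 1.0]], 'pose': [[-0.989, 0.092, -0.112, 0.461], [-0.144, -0.557, 0.818, 0.696], [0.013, 0.826, 0.564, 0.587], [0.0, 0.0, 0.0, 1.0]]}
{'t': 0.1, 'joint_positions': array([61.52266545, 19.12873024,  2.28296979, 84.00445333, -0.76932013,
       76.96360859, -3.35108824]), 'qd': array([ 0.05533589, -0.0234186 ,  0.01993674, -0.12194008,  0.07122922,
       -0.00159126,  0.00797209]), 'tau': array([ 3.73720686e-03, -6.57812405e+01,  1.34014640e+00, -4.04710901e+01,
       -5.96246612e-02,  4.09844017e-02,  3.95960956e-05]), 'position': array([ 0.25166502, -0.59886753,  0.22174943]), 'ee_rot': array([[ 9.21899669e-01,  3.87428229e-01, -6.06850383e-04],
       [ 3.87428700e-01, -9.21898771e-01,  1.28812284e-03],
       [-6.03994699e-05, -1.42263128e-03, -9.99998986e-01]]), 'wrist_force': array([-0.17589584, -0.16331552,  0.4858252 ]), 'ft_torque': array([ 0.00522956, -0.00115866, -0.0523117 ]), 'grip_width': 1.001680371448603}
```

View pics/top0.png

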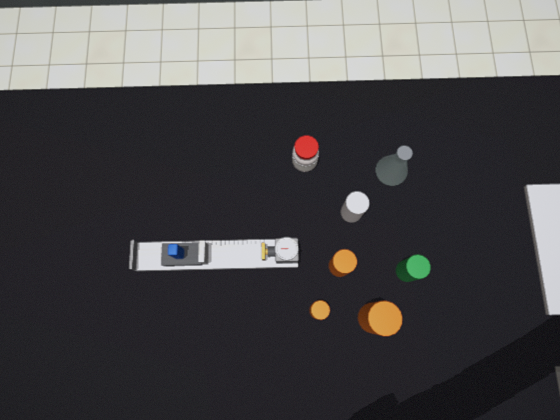

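View pics/side0.png

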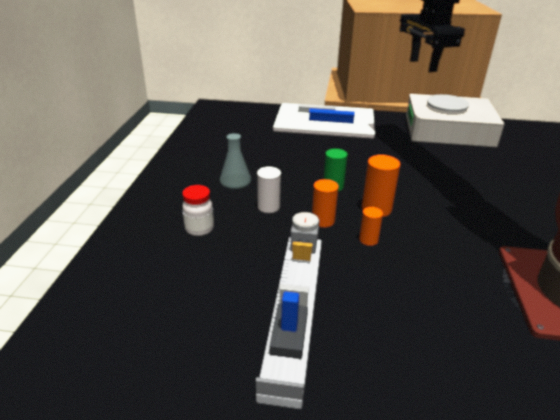

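The top view shows the jaw's blue post at about (174,250) and the dial at (287,249). The orange cylinders are at (344,262), (320,310) and (382,318); the middle-sized one at (344,262) is probably the 50 mm one. Next I'll measure them.

Run:
```python
from h import *
im=cv2.cvtColor(cv2.imread('pics/top0.png'),cv2.COLOR_BGR2RGB); m=bot.camera_model('top')
h=cv2.cvtColor(im,cv2.COLOR_RGB2HSV)
def blobs(mask,z,name,amin=40):
    n,l,s,c=cv2.connectedComponentsWithStats(mask.astype(np.uint8))
    for i in range(1,n):
        if s[i,4]<amin: continue
        cnt=cv2.findContours((l==i).astype(np.uint8),0,2)[0][0]
        r=cv2.minAreaRect(cnt); p=onz(m,*r[0],z)
        sc=np.linalg.norm(onz(m,r[0][0]+1,r[0][1],z)-p)
        print(name,np.round(c[i],1),s[i,4],'xy',np.round(onz(m,*c[i],z),4),'diam',round(sc*2*np.sqrt(s[i,4]/np.pi),4),'rect',np.round(r[0],1),np.round(r[1],1),round(r[2],1))
H,S,V=h[...,0],h[...,1],h[...,2]
blobs((H>5)&(H<20)&(S>180)&(V>150),.09,'orange')
blobs((H>50)&(H<75)&(S>150)&(V>90),.09,'green')
blobs((S<40)&(V>200)&(np.indices(V.shape)[0]>180)&(np.indices(V.shape)[1]<520),.02,'white')
blobs((H>100)&(H<130)&(S>150)&(V>60),.108,'blue',20)
blobs((H>18)&(H<32)&(S>120)&(V>90)&(np.indices(V.shape)[0]>180),.063,'brass',15)
c=im[215:295,120:310]; cv2.imwrite('pics/c1.png',cv2.cvtColor(cv2.resize(c,None,fx=4,fy=4,interpolation=cv2.INTER_CUBIC),cv2.COLOR_RGB2BGR))
```

```text
white [357.3 202.3] 363 xy [ 0.6176 -0.2125  0.02  ] diam 0.0503 rect [357.3 202.4] [21.5 20.1] 26.6
white [286.2 248.2] 363 xy [ 0.5142 -0.0427  0.02  ] diam 0.049 rect [286.5 248.5] [21. 21.] 90.0
white [201.2 251.3] 97 xy [0.5127 0.1511 0.02  ] diam 0.0253 rect [201.1 251. ] [ 4.8 20.2] 3.0
white [214.5 255.7] 2314 xy [0.5016 0.1207 0.02  ] diam 0.1234 rect [217.2 254.3] [ 27.1 159.1] 88.7
blue [175.4 250.7] 184 xy [0.502  0.1874 0.108 ] diam 0.0316 rect [175.5 250.5] [13. 15.] 90.0
brass [264.1 253.5] 28 xy [0.4972 0.0061 0.063 ] diam 0.013 rect [264.5 254. ] [10.  3.] 90.0
```

View pics/c1.png

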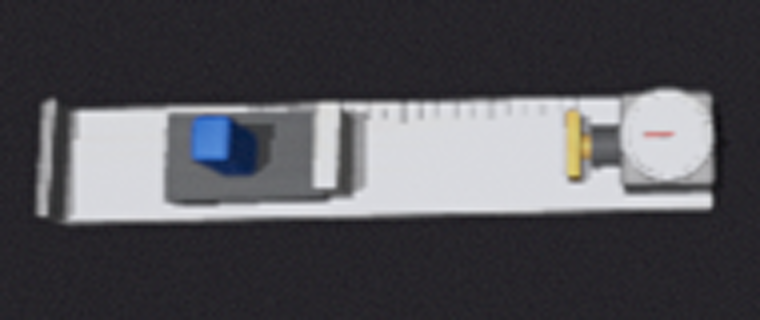

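Run:
```python
from h import *
im=cv2.cvtColor(cv2.imread('pics/top0.png'),cv2.COLOR_BGR2RGB); m=bot.camera_model('top')
for u,v in((345,261),(320,310),(385,318),(418,267)): print(im[v,u])
R=im[...,0].astype(int);B=im[...,2].astype(int);G=im[...,1].astype(int)
for nm,mask in(('o',(R>170)&(R-B>100)&(G>60)&(G<170)),('g',(G>90)&(G-R>50))):
    n,l,s,c=cv2.connectedComponentsWithStats(mask.astype(np.uint8))
    for i in range(1,n):
        if s[i,4]<40: continue
        p=onz(m,*c[i],.09);sc=np.linalg.norm(onz(m,c[i][0]+1,c[i][1],.09)-p)
        print(nm,np.round(c[i],1),'xy',np.round(p,4),'diam',round(sc*2*np.sqrt(s[i,4]/np.pi/.97),4))
# bed edges by column gradient
g=cv2.cvtColor(im,cv2.COLOR_RGB2GRAY).astype(float)
ed=[]
for nm,r0,r1,cols in(('far',232,248,list(range(142,160))+list(range(210,258))),('near',258,280,list(range(140,160))+list(range(210,270)))):
    P=[]
    for u in cols:
        d=np.abs(np.gradient(g[r0:r1,u])); v=r0+(d*np.arange(len(d))).sum()/d.sum() if nm=='near' else r0+np.argmax(d)
        P.append(onz(m,u,v,.02)[:2])
    P=np.array(P);f=np.polyfit(P[:,1],P[:,0],1);ed.append(f);print(nm,f,'resid',np.std(P[:,0]-np.polyval(f,P[:,1])))
print('xoff .19,.06',[(np.polyval(e,.19),np.polyval(e,.06)) for e in ed])
for nm,u,v,z in(('jawface top',205.25,251,.075),('pad top front',261.5,251,.063),('post',172.8,249.5,.108),('bed end +',136.8,256,.02),('bed end - near',298,267,.02),('dial',286.5,248.5,.084)): print(nm,onz(m,u,v,z))
```

```text
[214 152  70]
[214 161  80]
[213 151  72]
[ 77 176 105]
o [305.6 152.9] xy [ 0.7166 -0.0919  0.09  ] diam 0.0206
o [344.5 261. ] xy [ 0.4727 -0.1632  0.09  ] diam 0.0499
o [320.  309.6] xy [ 0.375  -0.1069  0.09  ] diam 0.0378
o [384.8 318.2] xy [ 0.3541 -0.2375  0.09  ] diam 0.0699
g [172.1 249.4] xy [0.5078 0.199  0.09  ] diam 0.0205
g [417.9 266.3] xy [ 0.457  -0.3158  0.09  ] diam 0.0519
far [0.00354788 0.53726277] resid 0.0007114164397520312
near [0.00179838 0.47254048] resid 0.001885938705009737
xoff .19,.06 [(np.float64(0.5379368636199509), np.float64(0.537475638690815)), (np.float64(0.47288217710004526), np.float64(0.472648387421056))]
jawface top [0.50463532 0.13173067 0.075     ]
pad top front [0.50288808 0.01169061 0.063     ]
post [0.50466053 0.19278692 0.108     ]
bed end + [0.50620966 0.29714604 0.02      ]
bed end - near [ 0.47056611 -0.06791813  0.02      ]
dial [ 0.50353432 -0.0425621   0.084     ]
```

Request:
{"api": "apply_moves", "payload": {
  "motion": [373,-316,0,0,0,0,100,373,-316,0,0,0,0,100,373,-316,0,0,0,0,100,373,-316,0,0,0,0,100,373,-316,0,0,0,0,100,373,-316,0,0,0,0,100,373,-316,0,0,0,0,100,373,-316,0,0,0,0,100,373,-316,0,0,0,0,100,373,-316,0,0,0,0,100,373,-316,0,0,0,0,100]
}}

```text
t: 1.48
position: [0.4724, -0.1644, 0.222]
ee_rot: [[0.923, 0.385, -0.001], [0.385, -0.923, 0.001], [-0.001, -0.001, -1.0]]
wrist_force: [-0.4, -1.1, -0.0]
grip_width: 0.999
```

Run:
```python
from h import *
s=bot.read_state();print(s['t'],s['position'],s['ee_rot'].round(3).tolist(),s['wrist_force'])
im,m=snap('wrist','w1.png');print(np.round(m['pose'],3).tolist())
R=im[...,0].astype(int);B=im[...,2].astype(int);G=im[...,1].astype(int)
n,l,st,c=cv2.connectedComponentsWithStats(((R>170)&(R-B>100)&(G>60)&(G<190)).astype(np.uint8))
for i in range(1,n):
    if st[i,4]>200: print(c[i],st[i],onz(m,*c[i],.09))
```

```text
1.475 [ 0.47244768 -0.16442157  0.22198758] [[0.923, 0.385, -0.001], [0.385, -0.923, 0.001], [-0.001, -0.001, -1.0]] [-0.41692449 -1.13326711 -0.01569109]
[[0.385, 0.881, 0.275, 0.548], [-0.923, 0.367, 0.114, -0.134], [-0.001, -0.298, 0.955, 0.384], [0.0, 0.0, 0.0, 1.0]]
[276.60470588 197.88823529] [ 253  175   48   46 1700] [ 0.47217145 -0.16456157  0.09      ]
[206.44034091 249.09375   ] [189 237  28  30 352] [ 0.39088225 -0.11710623  0.09      ]
[292.746875 327.4075  ] [ 262  313   62   29 1600] [ 0.33459552 -0.24216638  0.09      ]
```

View pics/w1.png

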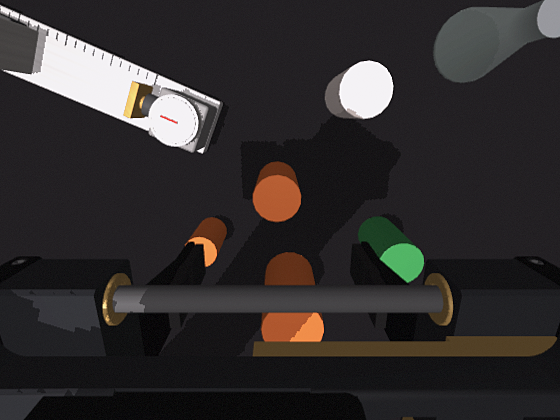

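Wrist view: the target's lid is at (277,198), i.e. (0.472,-0.165), which agrees with the top camera. The fingers clear the neighbours. Descend and grasp.

Request:
{"api": "apply_moves", "payload": {
  "motion": [0,0,60,0,0,0,100,0,0,120,0,0,0,100,0,0,160,0,0,0,100,0,0,174,0,0,0,100,0,0,174,0,0,0,100,0,0,174,0,0,0,40,0,0,174,0,0,0,40,0,0,174,0,0,0,40,0,0,174,0,0,0,40,0,0,174,0,0,0,40,0,0,174,0,0,0,40,0,0,174,0,0,0,40]
}}

```text
t: 3.02
position: [0.4724, -0.1641, 0.0482]
ee_rot: [[0.923, 0.385, -0.001], [0.385, -0.923, 0.001], [-0.0, -0.001, -1.0]]
wrist_force: [-0.5, -0.1, 3.7]
grip_width: 0.565
```

Request:
{"api": "apply_moves", "payload": {
  "motion": [0,0,-60,0,0,0,40,0,0,-120,0,0,0,40,0,0,-155,0,0,0,40,15,-25,-155,0,0,-10,40,31,-51,-155,0,0,-20,40,47,-76,-155,0,0,-30,40,63,-102,-155,0,0,-40,40,79,-127,-155,0,0,-50,40,95,-153,-155,0,0,-60,40,110,-178,-155,0,0,-67.4,40,110,-178,-155,0,0,-67.4,40,110,-178,-155,0,0,-67.4,40,110,-178,-155,0,0,-67.4,40]
}}

```text
t: 4.65
position: [0.5054, 0.0412, 0.2032]
ee_rot: [[0.001, 1.0, -0.001], [1.0, -0.001, 0.001], [0.001, -0.001, -1.0]]
wrist_force: [0.0, -0.4, -1.3]
grip_width: 0.565
```

Run:
```python
from h import *
s=bot.read_state();print(s['t'],s['position'],s['ee_rot'].round(3).tolist(),s['wrist_force'],s['grip_width'])
im,m=snap('wrist','w2.png');np.save('w2.npy',m['pose']);print(np.round(m['pose'],3).tolist())
```

```text
4.65 [0.50537635 0.04117836 0.2031916 ] [[0.001, 1.0, -0.001], [1.0, -0.001, 0.001], [0.001, -0.001, -1.0]] [ 0.04145035 -0.35160203 -1.27429114] 0.5654686815135993
[[1.0, 0.002, 0.002, 0.505], [-0.002, 0.955, 0.297, 0.122], [-0.001, -0.297, 0.955, 0.365], [0.0, 0.0, 0.0, 1.0]]
```

View pics/w2.png

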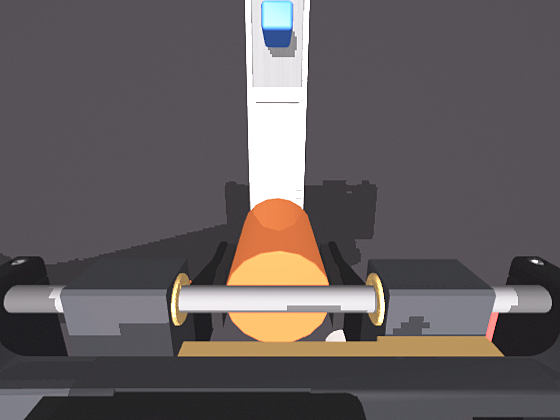

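Wrist view 2: the cylinder is held square. The bed is centred at about column 277, the jaw face line is near row 102, and the pad is hidden behind the cylinder, so I'll take the pad from wrist view 1.

Run:
```python
from h import *
m=dict(bot.camera_model('wrist'))
g=cv2.imread('pics/w2.png',0).astype(float)
for v in(120,150,180):
    d=np.gradient(g[v,225:330]); a,b=225+np.argmax(d),225+np.argmin(d)
    print(v,a,b,onz(m,a,v,.02)[:2],onz(m,b,v,.02)[:2])
print('col277',[(v,int(g[v,277])) for v in range(80,112,2)])
print('face top',onz(m,277,102,.075),'bottom',onz(m,277,102,.02))
m1=dict(m);P=np.array([[0.385,.881,.275,.548],[-.923,.367,.114,-.134],[-.001,-.298,.955,.384],[0,0,0,1.]]);m1['pose']=P
h=cv2.imread('pics/w1.png').astype(int)
mask=((h[...,2]>130)&(h[...,2]-h[...,0]>70)).astype(np.uint8);mask[:, :115]=0;mask[:,160:]=0;mask[130:]=0
c=max(cv2.findContours(mask,0,2)[0],key=cv2.contourArea)[:,0]
r=cv2.approxPolyDP(c.reshape(-1,1,2),2,True)[:,0]
for p in r: print('pad',p,onz(m1,*map(float,p),.063)[:2],onz(m1,*map(float,p),.027)[:2])
mt=bot.camera_model('top'); t=cv2.imread('pics/top0.png').astype(int)
print('top row251 R-B',[(u,int(t[251,u,2]-t[251,u,0])) for u in range(257,270)])
for u in (261.5,): print(onz(mt,u,246,.063))
```

```text
120 247 305 [0.47114623 0.115904  ] [0.53504795 0.11578058]
150 248 304 [0.47124062 0.08323795] [0.53474069 0.08312333]
180 249 303 [0.4713407  0.04860662] [0.53441493 0.04850121]
col277 [(80, 230), (82, 230), (84, 229), (86, 224), (88, 255), (90, 255), (92, 255), (94, 255), (96, 255), (98, 255), (100, 255), (102, 120), (104, 255), (106, 254), (108, 254), (110, 255)]
face top [0.50437102 0.132534   0.075     ] bottom [0.50424538 0.13456229 0.02      ]
pad [132  81] [0.52132717 0.01047452] [0.51833582 0.02667727]
pad [123 114] [0.487372   0.01111187] [0.4805726 0.0273861]
pad [128 117] [0.48646763 0.00568698] [0.4795668  0.02135281]
pad [138  84] [0.52092451 0.00429848] [0.517888   0.01980859]
top row251 R-B [(257, -6), (258, -6), (259, -7), (260, -3), (261, 28), (262, 98), (263, 104), (264, 95), (265, 94), (266, 95), (267, 65), (268, 2), (269, -6)]
[0.51385976 0.0115048  0.063     ]
```

Request:
{"api": "apply_moves", "payload": {
  "motion": [2,-2,50,0,0,0,40,2,-2,90,0,0,0,40,2,-2,120,0,0,0,40,2,-2,129,0,0,0,40,2,-2,132,0,0,0,40,2,-2,134.5,0,0,0,40,2,-2,134.5,0,0,0,40,2,-2,134.5,0,0,0,40]
}}

```text
t: 5.7
position: [0.5037, 0.0434, 0.0693]
ee_rot: [[0.001, 1.0, -0.0], [1.0, -0.001, 0.001], [0.001, -0.0, -1.0]]
wrist_force: [-0.2, -0.3, -2.4]
grip_width: 0.562
```

Request:
{"api": "apply_moves", "payload": {
  "motion": [0,0,1,0,0,0,40,0,0,2,0,0,0,40,0,0,2,0,0,0,40]
}}

```text
t: 6.08
position: [0.504, 0.0435, 0.0682]
ee_rot: [[0.001, 1.0, 0.0], [1.0, -0.001, 0.0], [0.0, 0.0, -1.0]]
wrist_force: [-3.3, -0.9, 6.9]
grip_width: 0.564
```

Request:
{"api": "apply_moves", "payload": {
  "motion": [0,0,0,0,0,0,100,0,0,0,0,0,0,100,0,0,0,0,0,0,100,0,0,0,0,0,0,100,0,0,-40,0,0,0,100,0,0,-90,0,0,0,100,0,0,-130,0,0,0,100,50,0,-130,0,0,0,0,110,0,-130,0,0,0,0,165,0,-130,0,0,0,0,192,0,-130,0,0,0,0,192,0,-130,0,0,0,0,192,0,-130,0,0,0,0]
}}

```text
t: 7.7
position: [0.5043, 0.2344, 0.198]
ee_rot: [[0.002, 1.0, 0.0], [1.0, -0.002, -0.0], [-0.0, 0.0, -1.0]]
wrist_force: [0.7, -0.3, -0.9]
grip_width: 0.404
```

Run:
```python
from h import *
s=bot.read_state();print(s['t'],s['position'],s['wrist_force'],s['grip_width'])
im,m=snap('side','s2.png');x=cv2.resize(im[190:410,220:400],None,fx=3,fy=2.7,interpolation=cv2.INTER_CUBIC)
x=cv2.resize(im[180:400,230:380],(400,587),interpolation=cv2.INTER_CUBIC)
t,mt=snap('top','t2.png');y=cv2.resize(t[200:300,130:310],(400,222),interpolation=cv2.INTER_CUBIC)
y=np.pad(y,((0,587-222),(0,0),(0,0)));cv2.imwrite('pics/v2.png',cv2.cvtColor(np.hstack([x,y]),cv2.COLOR_RGB2BGR))
```

```text
7.7 [0.50428219 0.23435335 0.19798717] [ 0.73938335 -0.30864967 -0.90840557] 0.40375343065300756
```

View pics/v2.png

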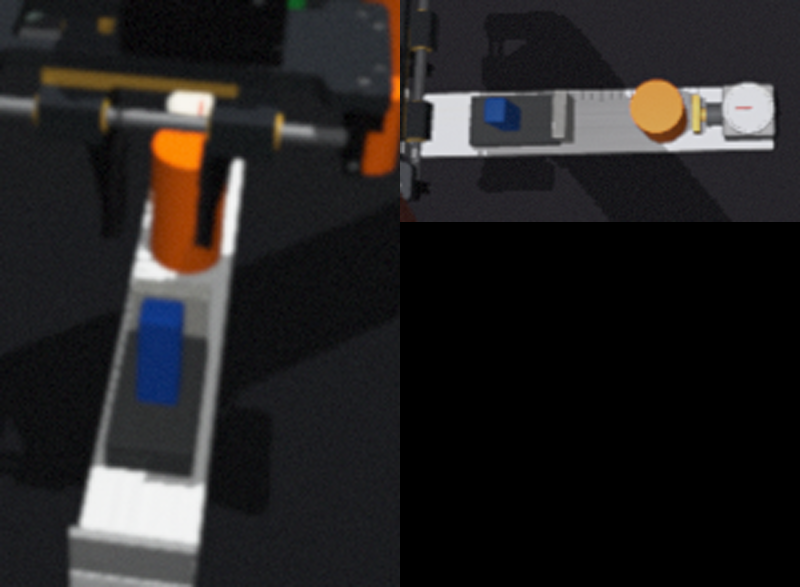

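The cylinder stands released on the bed with a small gap to the pad (right panel, cylinder at about (657,107), pad at (697,115)). Next: shut the fingers and descend behind the post.

Request:
{"api": "apply_moves", "payload": {
  "motion": [0,0,0,0,0,0,0,0,0,0,0,0,0,0,0,0,0,0,0,0,0,0,0,0,0,0,0,0,0,0,50,0,0,0,0,0,0,100,0,0,0,0,0,0,125,0,0,0,0,0,0,134,0,0,0,0,0,0,134,0,0,0,0,0,0,134,0,0,0,0]
}}

```text
t: 9.05
position: [0.5054, 0.2343, 0.0655]
ee_rot: [[0.003, 1.0, 0.002], [1.0, -0.003, 0.0], [0.0, 0.002, -1.0]]
wrist_force: [-0.1, 0.2, 0.1]
grip_width: 0.01
```

Request:
{"api": "apply_moves", "payload": {
  "motion": [-10,0,0,0,0,0,0,-16,0,0,0,0,0,0,-20,0,0,0,0,0,0,-24,0,0,0,0,0,0,-29,0,0,0,0,0,0,-34,0,0,0,0,0,0,-39,0,0,0,0,0,0,-44,0,0,0,0,0,0,-49,0,0,0,0,0,0,-54,0,0,0,0,0,0,-59,0,0,0,0,0,0,-64,0,0,0,0,0,0,-69,0,0,0,0,0,0,-74,0,0,0,0,0,0,-74,0,0,0,0,0,0]
}}

```text
t: 10.92
position: [0.5055, 0.161, 0.0659]
ee_rot: [[0.003, 1.0, 0.003], [1.0, -0.003, 0.002], [0.002, 0.003, -1.0]]
wrist_force: [0.8, 3.8, 2.0]
grip_width: 0.006
```

Run:
```python
from h import *
s=bot.read_state();print(s['t'],s['position'],s['wrist_force'])
t,mt=snap('top','t3.png');y=cv2.resize(t[200:300,130:310],(720,400),interpolation=cv2.INTER_CUBIC)
cv2.imwrite('pics/v3.png',cv2.cvtColor(y,cv2.COLOR_RGB2BGR))
```

```text
10.925 [0.50547791 0.16103293 0.06594128] [0.80204854 3.79420663 1.99776051]
```

View pics/v3.png

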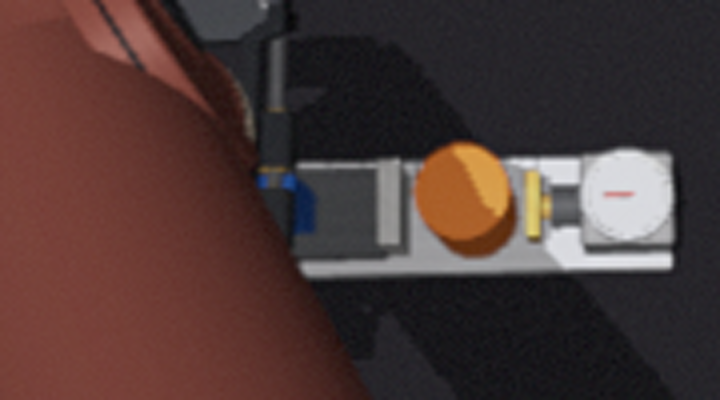

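The jaw follows the post; the cylinder is still standing, with about 10 mm to the jaw. Approach contact in smaller steps.

Request:
{"api": "apply_moves", "payload": {
  "motion": [-3,0,0,0,0,0,0,-6,0,0,0,0,0,0,-8,0,0,0,0,0,0,-10,0,0,0,0,0,0,-12,0,0,0,0,0,0,-14,0,0,0,0,0,0,-15,0,0,0,0,0,0]
}}

```text
t: 11.85
position: [0.5054, 0.1475, 0.066]
ee_rot: [[0.002, 1.0, 0.004], [1.0, -0.002, 0.003], [0.003, 0.004, -1.0]]
wrist_force: [0.7, 8.2, -2.5]
grip_width: 0.008
```

Request:
{"api": "apply_moves", "payload": {
  "motion": [-1,0,0,0,0,0,0,-2,0,0,0,0,0,0]
}}

```text
t: 12.1
position: [0.5054, 0.1469, 0.0661]
ee_rot: [[0.001, 1.0, 0.004], [1.0, -0.001, 0.005], [0.005, 0.004, -1.0]]
wrist_force: [0.9, 7.3, -2.4]
grip_width: 0.006
```

Request:
{"api": "apply_moves", "payload": {
  "motion": [-1,0,0,0,0,0,0]
}}

```text
t: 12.22
position: [0.5054, 0.1469, 0.0661]
ee_rot: [[0.0, 1.0, 0.005], [1.0, -0.0, 0.006], [0.006, 0.005, -1.0]]
wrist_force: [1.9, 4.7, -1.5]
grip_width: 0.005
```

Request:
{"api": "apply_moves", "payload": {
  "motion": [-2,0,0,0,0,0,0,-3,0,0,0,0,0,0,-4,0,0,0,0,0,0]
}}

```text
t: 12.6
position: [0.5054, 0.1445, 0.0661]
ee_rot: [[-0.001, 1.0, 0.005], [1.0, 0.001, 0.008], [0.008, 0.005, -1.0]]
wrist_force: [2.0, 7.5, -1.5]
grip_width: 0.005
```

Request:
{"api": "apply_moves", "payload": {
  "motion": [-2,0,0,0,0,0,0,-3,0,0,0,0,0,0]
}}

```text
t: 12.85
position: [0.5054, 0.1433, 0.0662]
ee_rot: [[-0.002, 1.0, 0.006], [1.0, 0.002, 0.011], [0.011, 0.006, -1.0]]
wrist_force: [1.1, 9.4, -3.2]
grip_width: 0.007
```

Run:
```python
from h import *
s=bot.read_state();print(s['t'],s['position'],s['wrist_force'])
t,m=snap('top','t4.png')
for f in('t2','t3','t4'):
    a=cv2.imread('pics/%s.png'%f).astype(int); a=a[225:265,215:275]
    k=(a[...,2]-a[...,0]>40)
    r=[np.where(k[i])[0]+215 for i in(18,20,22,24)]
    print(f,[(x.min(),x.max()) for x in r if len(x)])
    print(a[24,35:57,2]-a[24,35:57,0])
y=cv2.resize(t[220:280,200:300],(800,480),interpolation=cv2.INTER_CUBIC)
cv2.imwrite('pics/v4.png',cv2.cvtColor(y,cv2.COLOR_RGB2BGR))
```

```text
12.85 [0.5054117  0.14327305 0.06616919] [ 1.1456118   9.38470482 -3.22710651]
t2 [(np.int64(234), np.int64(264)), (np.int64(233), np.int64(264)), (np.int64(233), np.int64(264)), (np.int64(233), np.int64(267))]
[138 137 137 138 139 138 132 106  37   8   5  54 103 101  92  87  94  61
   3  -6  -5  -4]
t3 [(np.int64(234), np.int64(264)), (np.int64(234), np.int64(264)), (np.int64(233), np.int64(264)), (np.int64(234), np.int64(267))]
[134 139 139 138 139 140 134 103  37   8   4  54 103 100  92  87  94  61
   3  -5  -5  -5]
t4 [(np.int64(237), np.int64(264)), (np.int64(237), np.int64(264)), (np.int64(237), np.int64(265)), (np.int64(237), np.int64(267))]
[128 128 128 127 130 130 130 129 134 134 105  77  89  97  99  88  76  57
   3  -6  -5  -3]
```

View pics/v4.png

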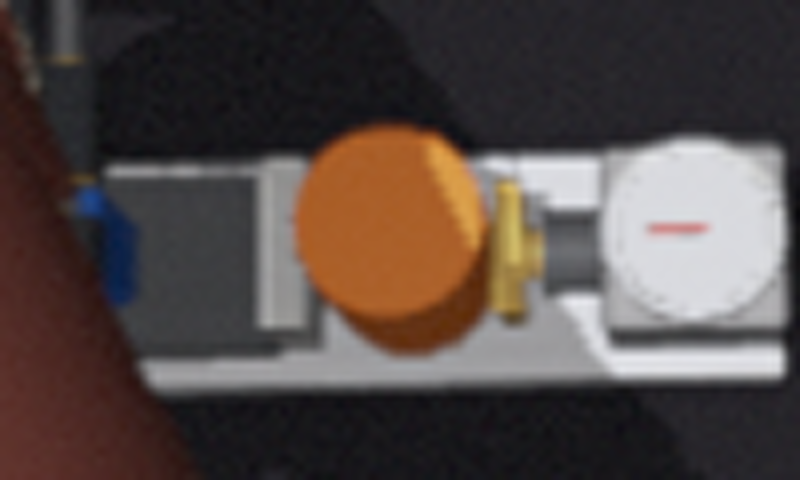

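Request:
{"api": "apply_moves", "payload": {
  "motion": [-2,0,0,0,0,0,0,-2,0,0,0,0,0,0,-2,0,0,0,0,0,0]
}}

```text
t: 13.28
position: [0.5054, 0.1432, 0.0662]
ee_rot: [[-0.004, 1.0, 0.007], [1.0, 0.004, 0.013], [0.013, 0.007, -1.0]]
wrist_force: [1.9, 9.3, -2.6]
grip_width: 0.003
```

Request:
{"api": "apply_moves", "payload": {
  "motion": [-2,0,0,0,0,0,0,-2,0,0,0,0,0,0,-2,0,0,0,0,0,0]
}}

```text
t: 13.65
position: [0.5054, 0.1433, 0.0662]
ee_rot: [[-0.005, 1.0, 0.007], [1.0, 0.005, 0.016], [0.016, 0.007, -1.0]]
wrist_force: [1.4, 9.7, -2.7]
grip_width: 0.007
```

Request:
{"api": "apply_moves", "payload": {
  "motion": [-3,0,0,0,0,0,0,-3,0,0,0,0,0,0,-3,0,0,0,0,0,0]
}}

```text
t: 14.02
position: [0.5054, 0.1427, 0.0663]
ee_rot: [[-0.007, 1.0, 0.008], [1.0, 0.007, 0.019], [0.018, 0.008, -1.0]]
wrist_force: [1.3, 10.6, -3.8]
grip_width: 0.006
```

Request:
{"api": "apply_moves", "payload": {
  "motion": [-2.7,0,0,0,0,0,0,-2.7,0,0,0,0,0,0,-2.7,0,0,0,0,0,0]
}}

```text
t: 14.4
position: [0.5054, 0.1427, 0.0663]
ee_rot: [[-0.009, 1.0, 0.009], [1.0, 0.009, 0.022], [0.022, 0.009, -1.0]]
wrist_force: [1.7, 11.8, -4.8]
grip_width: 0.005
```

Static force of 11.8 N minus about 6 N drag leaves about 5 N on the cylinder. Back off and clear.

Request:
{"api": "apply_moves", "payload": {
  "motion": [4,0,0,0,0,0,0,10,0,0,0,0,0,0,25,0,0,0,0,0,0,40,0,0,0,0,0,0,40,0,-40,0,0,0,0,40,0,-90,0,0,0,0,40,0,-140,0,0,0,0,100,0,-150,0,0,0,0,160,0,-150,0,0,0,0,160,0,-150,0,0,0,0]
}}

```text
t: 15.65
position: [0.5002, 0.3059, 0.2202]
ee_rot: [[-0.017, 1.0, 0.008], [1.0, 0.017, 0.025], [0.025, 0.008, -1.0]]
wrist_force: [-0.4, 1.1, 0.1]
grip_width: 0.005
```

Run:
```python
from h import *
s=bot.read_state();print(s['t'],s['position'],s['wrist_force'])
t,m=snap('top','t5.png');sd,_=snap('side','s5.png')
a=cv2.imread('pics/t5.png').astype(int);print(a[249,250:272,2]-a[249,250:272,0])
g=cv2.imread('pics/t5.png',0);print(g[251,222:245])
y=cv2.resize(t[210:290,180:300],(480,320),interpolation=cv2.INTER_CUBIC)
x=cv2.resize(sd[180:340,250:370],(320,427),interpolation=cv2.INTER_CUBIC)
y=np.pad(y,((0,107),(0,0),(0,0)));cv2.imwrite('pics/v5.png',cv2.cvtColor(np.hstack([y,x]),cv2.COLOR_RGB2BGR))
```

```text
15.65 [0.50016595 0.30593265 0.22017936] [-0.41700594  1.09870954  0.07772323]
[137 138 139 137 139 138 138 138 138 142 138  85  80  90  95  95  77  57
   3  -6  -4  -4]
[107 104 105 103 106 104 105 104 104 101 107 171 218 218 209 186 165 165
 166 166 165 165 166]
```

View pics/v5.png

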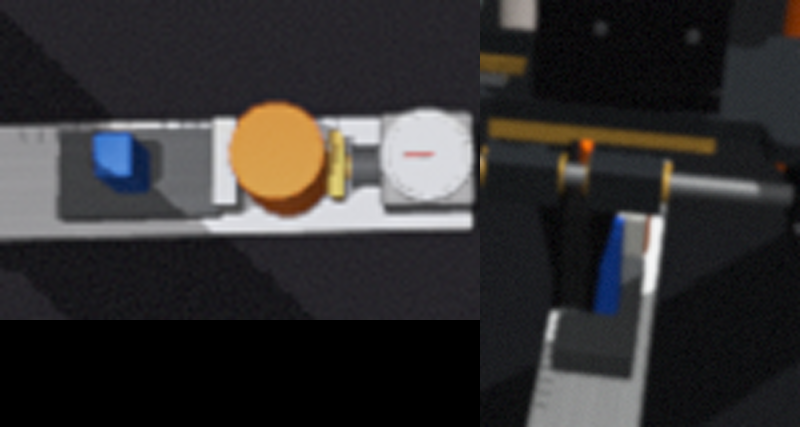

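Everything is clear of the jaw. I'll check the pad's compression and the bystanders numerically against the pictures from before the push.

Run:
```python
from h import *
for v in(244,246,253,255,257):
    for f in('t2','t4','t5'):
        a=cv2.imread('pics/%s.png'%f).astype(int);print(v,f,(a[v,256:270,2]-a[v,256:270,0]).tolist())
m=bot.camera_model('top')
for f in('top0','t5'):
    a=cv2.imread('pics/%s.png'%f).astype(int);R,G,B=a[...,2],a[...,1],a[...,0]
    n,l,s,c=cv2.connectedComponentsWithStats((((R>170)&(R-B>100)&(G>60)&(G<170))|((G>90)&(G-R>50))).astype(np.uint8))
    print(f,[np.round(c[i],1).tolist() for i in range(1,n) if s[i,4]>40])
    w=((R>200)&(B>200)).astype(np.uint8);w[:185]=0;w[225:]=0;w[:,:335]=0;w[:,380:]=0;print('white',np.argwhere(w).mean(0))
```

```text
244 t2 [114, 21, -3, -4, 6, 70, 112, 110, 90, 9, -5, -4, -6, -6]
244 t4 [142, 143, 143, 116, 35, 16, 82, 104, 101, 28, -4, -5, -5, -6]
244 t5 [140, 143, 143, 139, 77, 17, 62, 102, 107, 77, 10, -5, -5, -6]
246 t2 [133, 58, -1, -5, 5, 66, 106, 106, 96, 20, -4, -4, -5, -4]
246 t4 [132, 139, 141, 137, 83, 38, 86, 99, 103, 42, 3, -4, -4, -5]
246 t5 [139, 139, 139, 140, 118, 43, 50, 88, 102, 96, 24, -5, -4, -4]
253 t2 [93, 76, 60, 13, 5, 51, 99, 106, 100, 91, 98, 67, 3, -6]
253 t4 [130, 129, 116, 83, 72, 79, 87, 89, 94, 92, 81, 63, 4, -6]
253 t5 [135, 137, 134, 120, 80, 72, 84, 99, 103, 98, 76, 61, 4, -5]
255 t2 [75, 82, 58, 14, 4, 52, 98, 103, 97, 19, -3, -3, -4, -4]
255 t4 [124, 107, 80, 83, 76, 84, 94, 91, 85, 40, 6, -1, -3, -3]
255 t5 [136, 131, 105, 79, 76, 80, 98, 104, 102, 91, 19, -3, -4, -6]
257 t2 [80, 73, 38, 10, 2, 45, 98, 104, 97, 18, -4, -4, -5, -5]
257 t4 [84, 77, 80, 77, 73, 84, 96, 93, 87, 43, 3, -2, -2, -4]
257 t5 [96, 83, 80, 79, 75, 76, 95, 103, 102, 92, 15, -4, -3, -5]
top0 [[305.6, 152.9], [172.1, 249.4], [344.5, 261.0], [417.9, 266.3], [320.0, 309.6], [384.8, 318.2]]
white [202.28045326 357.13597734]
t5 [[304.8, 152.6], [248.8, 247.4], [207.9, 247.8], [417.8, 266.4], [320.0, 309.6], [384.8, 318.2]]
white [202.28045326 357.13597734]
```

Pad pushed back about 0.85–0.9 px × 2.1 mm ≈ 1.8–1.9 mm, or about 4.6 N. The bystanders haven't moved. Hand in.

```bash
python3 -c "
from cell import bot
print(bot.close_job(),bot.read_state()['t'])"
```

```text
the job is handed in; nothing more can be done
the job is handed in; nothing more can be done
```

The 50 mm orange cylinder is standing on the caliper bed, clamped at about 5 N between the jaw and the brass pad. I handed the job in at about 16 s. I set the cylinder down a few millimetres from the pad, within about 1 mm of the bed's centreline, and let go. I then pushed the jaw shut with closed fingers behind the blue post and lifted clear.

**Squeeze force:**
- **Pad displacement:** the pad moved back about 1.8–1.9 mm in the top view, which is about 4.6 N at 2.5 N per mm.
- **Wrist force:** the final push was 11.8 N; taking off about 6 N of jaw drag leaves 5–6 N. This agrees roughly with the pad figure, since the drag is only known approximately.

**Last checks:**
- **Cylinder and robot:** in the last top view the cylinder was upright and touching both the jaw and the pad. The gripper was about 10 cm clear of the post. The gripper blocked the side view, so it added nothing.
- **Bystanders:** the white and green cylinders and the two other orange ones were unchanged, to about 0.1 px.
- **Jar:** its detected lid spot shifted by 0.8 px. I put that down to changed lighting, because the arm never went near it.
- **Flask:** I did not measure it again; the arm stayed away from it too.

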